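# Slide a bead cassette into its tray recess and press it flush

## Robot

A 6-joint arm with a two-finger parallel gripper is mounted at the origin on the work surface. World frame = base frame: x ahead of the robot, y to its left, z up, the work surface at z = 0. Lengths are in m, angles in rad, forces in N, time in s.
With the tool pointing down it reaches from about 0.35 to 0.975 m from the base axis. Payload 7.1 kg.
Tool frame: the origin (TCP) lies midway between the tips of the shut fingers; the grasp point (between the pads) lies 19 mm behind it; z points along the fingers, x is the direction in which the jaws open and shut, and the axes are right-handed (so a half turn about z gives the same grasp; the last joint's range is limited). The gripper opens to 88 mm and grips with 3 to 60 N. Pads are 20 mm wide; open, the fingers measure 115 mm over their backs; the gripper's body (75 mm by 178 mm) begins 61 mm behind the grasp point.
Start: joints at [-1.303, 0.423, 1.63, -0, 1.089, -0.019], TCP at [0.177, -0.599, 0.223] pointing down, gripper open.
Joint ranges: [-3, 3], [-0.9, 2.11], [0.09, 2.58], [-1.31, 4.45], [0.11, 2.69], [-2.54, 2.54]. Speed limits (rad/s): [2.39, 2.39, 3.01, 3.14, 3.14, 3.14].

## Interface

Orientations are given as a unit quaternion [x, y, z, w].
In Python, from bench import observe, cams, bot gives the robot as it stands. The module is installed in compiled form; this text tells all that it offers.
- The arm moves only by the tool servo_tool, never from a script. Its argument "rows" is a list that holds one entry, the list of rows, each a list of 4 numbers: the shift along the tool's x, y, z in m, then the turn about the tool's z in degrees. A call has 1 to 20 rows; each row is the pose to reach, as a shift and turn from the pose commanded when the call began, along the tool's axes at that moment; what a row does not reach only later rows make up. A row lasts 1/8 s, in which the tool goes at most 62.5 mm and 10.7 degrees, less where a joint would pass 70% of its speed; a pose out of reach is approached as far as the arm can. A call with a gripper value outside its range is refused whole. "hand" is the opening, from -1 (shut) to 1 (fully open), set as the call begins (left out, the last holds). The fingers move at their own pace and stop on an object; "newtons" is the grip in N (left out, the last holds). Time passes only in rows, so rows that repeat a pose let the fingers close. It gives the time, the measured TCP pose, the force and the opening at its end, in the units of the state.
- observe(): the state, without advancing time (a new reading comes with each control period).
- cams.camera(name): name is "side" or "top" or "wrist"; returns a dict with "pixels" (400x640x3 uint8, red, green, blue), "K" (3x3 intrinsics, pixels), "world_to_cam" (4x4, takes a point from world to camera coordinates). Camera axes: x right, y down, z forward; pixel columns grow to the right and rows downward; lengths in m; the calibration is good to about 2 mm. The wrist camera is an equidistant fisheye: a pixel r from the principal point sees the ray r / f radians off the axis. A picture is of the moment at which its call begins. There is no depth.
- bot.sign_off(): hands the job in, once; it reports no verdict.
The state is a dict: "clock": time; "q": joint angles; "joint_velocities": joint speeds; "joint_efforts": joint torques, N m; "ee_pos": TCP position; "orientation": TCP orientation; "force": force on the tool from outside, world axes, zero at the start; "torque": the same for the moment, N m; "opening": finger opening in m.
Only numpy, scipy, OpenCV 4.12 (cv2) and the standard library are available. Lean on these libraries where they do the work, as an engineer would, in place of code of your own. Each camera call takes 0.05 s, during which the arm holds its last target. There are 200 camera calls.

## Task

Slide the orange cassette across the tray's flat apron, without picking it up, until it drops into the matching recess; then press it down at both ends until its lid is flush with the tray all round. Be gentle, the cassette's shell is brittle, and leave the vials, cup and tweezers where they are.

Things in the scene. Friction and masses are not known exactly. Their poses are not given: they have to be found in the camera images.
- tray: Pale plastic organiser tray, fixed, 241 (x) by 233 mm (y). Origin on the cart top; x points away from the robot, y left, z up. In its frame (mm): apron at x -115 to 12, recess at x 12 to 111, fence at y 62 to 68, then three open cells, 40 high, out to y 126, holding the vials. Deck 44 high also borders the recess at right (y -105 to -58) and far side (x 111 to 126).
- apron (a point): Centre of the flat apron, 44 mm above the cart top; axes as the tray's. The apron is 127 mm (x) by 167 mm (y), open (no wall) at its near and right edges, bounded by the fence on the left and running level up to the recess's near edge.
- fence (a point): Point on the fence's face (tray y = 62 mm) at deck height, tray x = -50 mm; axes as the tray's. The fence is 6 mm thick and stands 18 mm above the deck along the tray's whole left side; the recess's left wall lies in the same plane.
- recess (a point): Centre of the recess's mouth, level with the deck (44 mm above the cart top); axes as the tray's. The mouth, outlined in blue, is 99 mm (x) by 120 mm (y), at tray x 12 to 111, y -58 to 62 mm. A cassette that has only dropped in stands 8 mm proud on the rails; with both rails fully down its lid is flush with the deck.
- rails (a point): Point midway between two black rails in the recess, at their raised tops, 17 mm below the deck. They run along x, 40 mm left and right of this point. Each stays put under less than about 7 N, sinks up to 8 mm, in jerks, under more, then stops dead; it stays down and does not spring back. Pressing right above one sinks only that one.
- insert: Closed orange cassette, flat lid with three white panels; 92 (x) by 116 (y) by 25 mm high, about 0.25 kg, too wide to grasp. Origin: centre of its underside. Starts on the apron up to 15 degrees askew, off the fence. Pushed along the fence away from the robot, it noses into the recess, meets the far wall, and its near edge drops in. It cracks if the robot bears on it with more than 60 N.
- insert_left (a point): Point on top of the cassette's lid, 50 mm left (+y) of its centre.
- insert_right (a point): Point on top of the cassette's lid, 50 mm right (-y) of its centre.
- vial1: Clear capped vial, red content, 27 mm across, 62 mm tall, upright in the nearest cell of the tray; origin at its foot.
- vial2: Like vial1, green, middle cell.
- vial3: Like vial1, blue, farthest cell.
- cup: White ceramic cup, 76 mm across, 85 mm tall, on the cart top beside the tray; origin at its foot.
- tweezers: Steel tweezers, 130 mm long, 9 mm high, lying on the cart top on the tray's other side; origin at the middle.
Mind the look-alikes: they are no part of the job. What is meant by the insert is not green or red, and is the smaller of those in its own colour.

How it is judged:
By the outcome, as a careful person would: the job done as asked, in the order asked, and still so for the second after the job is handed in, with the robot touching nothing.
It also fails if it takes over 72 s, if anything falls off the work surface, if the arm or the gripper's body presses on something with over 40 N, if the wrist force passes 120 N, or if a joint passes its speed limit or range.

## Working session

There is one attempt and no reset: what is moved stays moved. The work goes in short steps, Python scripts to look and compute and a tool call to move; the robot and the scene stay as the last step left them, time stands still between calls to the robot, and variables do not carry over. Pictures are saved under pics/ and viewed, about 8 in all and at most 12, crops included, and the job is handed in when it is done.

Besides the shell and the picture viewer there is one more tool, called after "Emit:" as a command line: name --argument value ..., lists and objects as JSON in quotes. servo_tool: Moves the arm, as the interface text tells. Its arguments: {"type":"object","properties":{"rows":{"type":"array"},"hand":{"type":"number"},"newtons":{"type":"number"}},"required":["rows"]}

```bash
mkdir -p pics
cat > h.py <<'E'
import numpy as np, cv2
from bench import observe, cams, bot
def shot(n,f=None):
    c=cams.camera(n)
    if f: cv2.imwrite('pics/'+f,c['pixels'][:,:,::-1])
    return c
def ray(c,uv):
    W=np.array(c['world_to_cam']);K=np.array(c['K']);R=W[:3,:3]
    d=np.linalg.solve(K,[uv[0],uv[1],1.]); return -R.T@W[:3,3],R.T@d
def onplane(c,uv,z):
    o,d=ray(c,uv); return o+d*(z-o[2])/d[2]
def proj(c,p):
    W=np.array(c['world_to_cam']);q=np.array(c['K'])@(W[:3,:3]@np.array(p)+W[:3,3]);return q[:2]/q[2]
E
python3 - <<'E'
from h import *
a=shot('top','t1.png');b=shot('side','s1.png')
for c in(a,b):print(np.round(c['K'],1).tolist(),np.round(c['world_to_cam'],3).tolist())
s=observe();print(s['clock'],s['ee_pos'],s['orientation'],s['force'],s['opening'])
E
```

```text
[[396.6, 0.0, 320.2], [0.0, 396.6, 204.2], [0.0, 0.0, 1.0]] [[0.009, -1.0, 0.003, -0.027], [-0.994, -0.009, -0.111, 0.482], [0.111, -0.002, -0.994, 1.01], [0.0, 0.0, 0.0, 1.0]]
[[377.3, 0.0, 322.7], [0.0, 377.3, 197.4], [0.0, 0.0, 1.0]] [[-0.661, -0.75, 0.013, 0.32], [-0.458, 0.391, -0.798, 0.297], [0.594, -0.534, -0.602, 0.755], [0.0, 0.0, 0.0, 1.0]]
0.1 [ 0.17666946 -0.59899178  0.22195449] [ 8.00888680e-01 -5.98812842e-01 -5.70151794e-04 -4.21530900e-04] [0.10909941 0.89309098 1.16942054] 0.08797804755302778
```

View pics/t1.png

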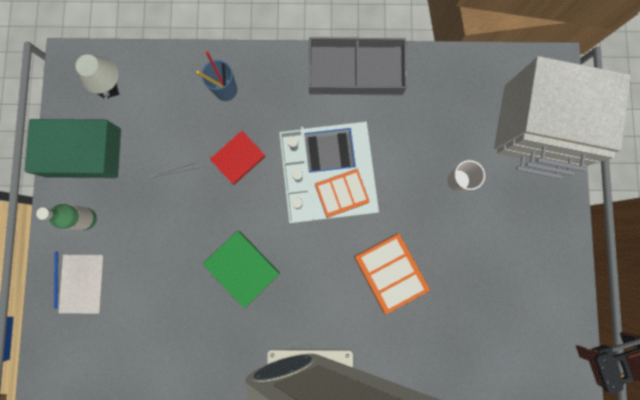

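View pics/s1.png

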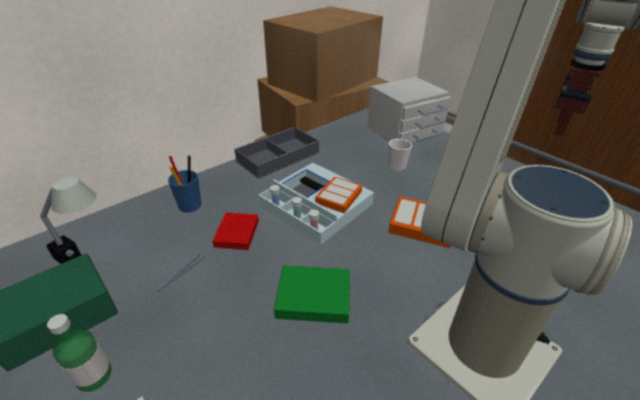

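The top view shows the tray around (330,172), turned slightly left, with the recess at its far end (330,150). The orange insert is on the apron at (342,193). The larger orange box at (392,273) is a decoy. Next I measure both precisely.

```bash
cat >> h.py <<'E'
def insert_pose(c,z=.069,box=(280,125,385,225),k=5):
    im=c['pixels'].astype(int);r,g,b=im[...,0],im[...,1],im[...,2]
    m=((r>170)&(r-b>70)).astype(np.uint8);M=np.zeros_like(m);x0,y0,x1,y1=box;M[y0:y1,x0:x1]=m[y0:y1,x0:x1]
    M=cv2.morphologyEx(M,cv2.MORPH_OPEN,np.ones((2,2)))
    p=cv2.findNonZero(M);
    h=cv2.convexHull(p)[:,0].astype(float)
    w=np.array([onplane(c,u,z)[:2] for u in h])
    (cx,cy),(a,bb),ang=cv2.minAreaRect((w*1000).astype(np.float32))
    return cx,cy,a,bb,ang
E
python3 - <<'E'
from h import *
c=shot('top')
print('insert',np.round(insert_pose(c),1))
im=c['pixels'].astype(int);r,g,b=im[...,0],im[...,1],im[...,2]
# tray: pale mask
m=(im.min(2)>140).astype(np.uint8);m[:115]=0;m[228:]=0;m[:,:270]=0;m[:,385:]=0
m|=0
cs,_=cv2.findContours(m,cv2.RETR_EXTERNAL,cv2.CHAIN_APPROX_NONE)
k=max(cs,key=cv2.contourArea)
w=np.array([onplane(c,u,.044)[:2]*1000 for u in k[:,0].astype(float)],np.float32)
print('tray',cv2.minAreaRect(w))
bl=((b-r>50)&(r<130)).astype(np.uint8);bl[:115]=0;bl[180:]=0;bl[:,:295]=0;bl[:,370:]=0
p=cv2.findNonZero(bl)[:,0].astype(float)
w=np.array([onplane(c,u,.044)[:2]*1000 for u in p],np.float32);print('mouth',len(p),cv2.minAreaRect(w))
print(proj(c,[0.6,0,0.044]),proj(c,[.601,0,.044]))
v=c['pixels'][115:230,265:390,::-1];cv2.imwrite('pics/t2.png',cv2.resize(v,None,fx=5,fy=5,interpolation=cv2.INTER_CUBIC))
E
```

```text
insert [505.  -79.6  90.9 114.5  20.2]
tray ((567.9268188476562, -42.58988952636719), (248.16781616210938, 235.00701904296875), 7.328855514526367)
mouth 162 ((624.2059326171875, -47.47474670410156), (105.75761413574219, 119.18637084960938), 7.562421798706055)
[311.73991226 158.39183208] [311.74410861 158.01515287]
```

View pics/t2.png

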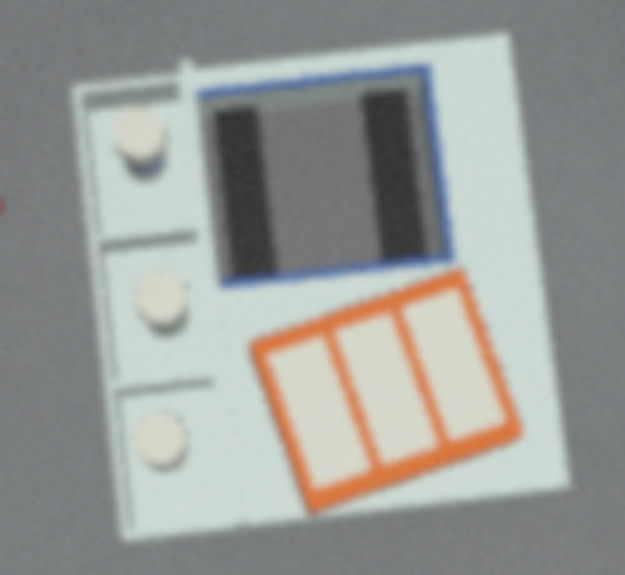

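The crop confirms the layout: vials on the left, insert clear of the fence, near corner at about (312,512). I'll fit the tray frame from hand-read corners.

Run:
```python
from h import *
c=shot('top')
A=lambda x,y,z=.044:onplane(c,(265+(x+.5)/5-.5,115+(y+.5)/5-.5),z)[:2]*1000
px=[(511,34),(571,487),(124,537),(431,66),(453,259),(221,285),(200,92)]
t=np.array([(126,-105),(-115,-105),(-115,128),(111,-58),(12,-58),(12,62),(111,62)],float)
w=np.array([A(*p) for p in px])
for s in (range(7),range(3),range(3,7)):
    s=list(s);a=t[s]-t[s].mean(0);b=w[s]-w[s].mean(0)
    th=np.arctan2((a[:,0]*b[:,1]-a[:,1]*b[:,0]).sum(),(a*b).sum())
    R=np.array([[np.cos(th),-np.sin(th)],[np.sin(th),np.cos(th)]])
    o=w[s].mean(0)-R@t[s].mean(0);print(np.degrees(th),o,np.round(w[s]-(t[s]@R.T+o),1).tolist())
ins=np.array([A(x,y,.069) for x,y in [(251,345),(463,270),(521,435),(312,512)]])
print(ins.round(1).tolist(),ins.mean(0),[np.linalg.norm(ins[i]-ins[i-1]).round(1) for i in range(4)])
```

```text
7.023239838640791 [563.00746031 -56.32081371] [[-0.3, 1.3], [-0.3, 1.0], [0.5, -1.3], [2.6, -1.4], [-2.2, -0.8], [-2.3, 0.6], [2.1, 0.7]]
7.148936153327419 [562.87136567 -55.94513223] [[-0.4, 0.6], [-0.5, 0.8], [0.8, -1.4]]
6.860979130547401 [563.03119186 -56.37931375] [[2.7, -1.0], [-2.1, -0.6], [-2.5, 0.6], [1.9, 1.0]]
[[529.5, -9.0], [569.0, -116.0], [485.0, -144.9], [445.4, -40.3]] [507.21710963 -77.53513642] [np.float64(89.8), np.float64(114.0), np.float64(88.8), np.float64(111.9)]
```

```bash
cat >> h.py <<'E'
from scipy.spatial.transform import Rotation as Ro
O=np.array([.563,-.0563]);TH=np.radians(7.0);T2=np.array([[np.cos(TH),-np.sin(TH)],[np.sin(TH),np.cos(TH)]])
def where():
    s=observe();R=Ro.from_quat(s['orientation']).as_matrix();p=s['ee_pos']
    t=T2.T@(p[:2]-O)*1000
    print('t%.1f tray x %.1f y %.1f z %.1f ang %.1f'%(s['clock'],*t,p[2]*1000,np.degrees(np.arctan2(R[1,0],R[0,0])-TH)),'tilt %.2f'%np.degrees(np.arccos(-R[2,2])),'F_tray',np.round(np.r_[T2.T@s['force'][:2],s['force'][2]],1),'open %.3f'%s['opening'],'q',np.round(s['q'],2));return s,R
def go(tx,ty,z,ang=None):
    s,R=where();p=np.r_[O+T2@np.array([tx,ty])/1000,z/1000]
    d=R.T@(p-s['ee_pos']);turn=0
    if ang is not None: turn=-((ang-np.degrees(np.arctan2(R[1,0],R[0,0])-TH)+180)%360-180)
    print('to',(tx,ty,z,ang),'row',np.round(d,4),'turn %.1f'%turn)
E
python3 - <<'E'
from h import *
go(-59,-115,220,0);go(-59,-115,52,0)
E
```

```text
t0.2 tray x -449.5 y -491.7 z 222.2 ang -80.6 tilt 0.06 F_tray [ 0.   1.  -0.4] open 0.088 q [-1.3   0.42  1.63 -0.    1.09 -0.02]
to (-59, -115, 220, 0) row [-0.3076 -0.447   0.0025] turn -80.6
t0.2 tray x -449.5 y -491.7 z 222.2 ang -80.6 tilt 0.06 F_tray [ 0.   1.  -0.4] open 0.088 q [-1.3   0.42  1.63 -0.    1.09 -0.02]
to (-59, -115, 52, 0) row [-0.3075 -0.447   0.1705] turn -80.6
```

Emit:
servo_tool --rows '[[[-0.06,-0.09,0,-10],[-0.1,-0.145,0,-20],[-0.13,-0.19,0,-30],[-0.16,-0.235,0,-40],[-0.19,-0.28,0,-50],[-0.22,-0.325,0,-60],[-0.25,-0.37,0,-70],[-0.28,-0.41,0,-80.6],[-0.3076,-0.447,0,-80.6],[-0.3076,-0.447,0.03,-80.6],[-0.3076,-0.447,0.07,-80.6],[-0.3076,-0.447,0.1,-80.6],[-0.3076,-0.447,0.1,-80.6],[-0.3076,-0.447,0.1,-80.6]]]' --hand 0.2

```text
clock: 1.95
ee_pos: [0.5192, -0.1782, 0.1236]
orientation: [0.998, 0.061, 0.0, 0.0]
force: [0.8, 0.7, 0.2]
opening: 0.0526
```

Run:
```python
from h import *
go(-59,-108,53,0)
c=shot('wrist','w1.png')
```

```text
t1.9 tray x -58.4 y -115.7 z 123.6 ang 0.0 tilt 0.06 F_tray [0.8 0.6 0.2] open 0.053 q [-0.35  0.45  1.87  0.    0.82 -0.48]
to (-59, -108, 53, 0) row [-0.0007 -0.0077  0.0706] turn 0.0
```

View pics/w1.png

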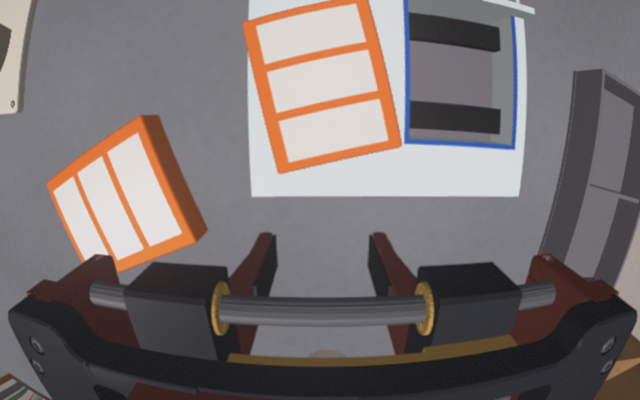

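The wrist view shows the insert at (320,85), with its near corner slightly over the apron edge. The fingers are ready to the right of it. I'll lower them and push left.

Emit:
servo_tool --rows '[[[0,-0.005,0.03,0],[0,-0.005,0.05,0],[0,-0.005,0.065,0],[0,-0.005,0.069,0],[0,-0.005,0.069,0],[0,-0.01,0.069,0],[0,-0.014,0.069,0],[0,-0.018,0.069,0],[0,-0.022,0.069,0],[0,-0.026,0.069,0],[0,-0.03,0.069,0],[0,-0.034,0.069,0]]]'

```text
clock: 3.5
ee_pos: [0.5144, -0.1441, 0.0537]
orientation: [0.998, 0.061, 0.0, 0.0]
force: [-0.5, -2.4, 1.4]
opening: 0.0525
```

Run:
```python
from h import *
where()
print(insert_pose(shot('top')))
```

```text
t3.5 tray x -58.9 y -81.2 z 53.7 ang 0.0 tilt 0.01 F_tray [-0.7 -2.3  1.4] open 0.053 q [-0.3   0.55  1.92 -0.    0.67 -0.42]
(505.2744140625, -62.79386901855469, 91.08458709716797, 100.04179382324219, 16.8096923828125)
```

Emit:
servo_tool --rows '[[[0,-0.003,0,0],[0,-0.006,0,0],[0,-0.008,0,0],[0,-0.01,0,0],[0,-0.012,0,0]]]'

```text
clock: 4.18
ee_pos: [0.5112, -0.1354, 0.0537]
orientation: [0.998, 0.064, -0.002, 0.002]
force: [-10.6, -28.5, 4.0]
opening: 0.0529
```

Emit:
servo_tool --rows '[[[0,-0.001,0,0],[0,-0.002,0,0],[0,-0.003,0,0]]]'

```text
clock: 4.55
ee_pos: [0.5097, -0.1342, 0.0536]
orientation: [0.998, 0.065, -0.003, 0.003]
force: [-15.4, -39.9, 6.0]
opening: 0.0525
```

Emit:
servo_tool --rows '[[[0,-0.001,0,0],[0,-0.002,0,0]]]'

```text
clock: 4.8
ee_pos: [0.5086, -0.1331, 0.0535]
orientation: [0.998, 0.065, -0.004, 0.004]
force: [-17.9, -46.4, 7.7]
opening: 0.0531
```

Run:
```python
from h import *
where()
c=shot('top','t3.png')
v=c['pixels'][115:230,265:390,::-1];cv2.imwrite('pics/t3.png',cv2.resize(v,None,fx=5,fy=5,interpolation=cv2.INTER_CUBIC))
```

```text
t4.8 tray x -63.4 y -69.6 z 53.5 ang 0.5 tilt 0.60 F_tray [-23.4 -43.9   7.7] open 0.053 q [-0.27  0.54  1.94 -0.02  0.66 -0.39]
```

View pics/t3.png

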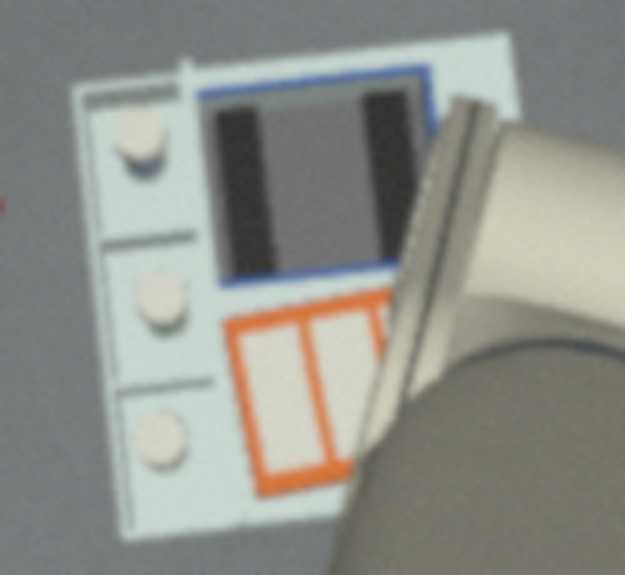

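The force rose to 47 N with the insert's far-left corner on the fence and about 4° of skew left. I'm backing off before it gets closer to the 60 N limit.

Emit:
servo_tool --rows '[[[0,0.006,0,0],[0,0.012,0,0],[0,0.03,0,0],[0,0.04,0,0],[0,0.04,-0.03,0],[0,0.05,-0.06,0],[0,0.12,-0.06,0],[0,0.15,-0.06,0],[0,0.15,-0.06,0]]]'

```text
clock: 5.98
ee_pos: [0.5312, -0.279, 0.1138]
orientation: [0.998, 0.06, 0.001, 0.0]
force: [-0.6, -0.2, 0.4]
opening: 0.053
```

Run:
```python
from h import *
where()
c=shot('top')
p=insert_pose(c);print(np.round(p,1),'tray',T2.T@(np.array(p[:2])-O*1000),'askew',p[4]-7)
v=c['pixels'][115:230,265:390,::-1];cv2.imwrite('pics/t4.png',cv2.resize(v,None,fx=5,fy=5,interpolation=cv2.INTER_CUBIC))
```

```text
t6.0 tray x -58.7 y -217.1 z 113.8 ang -0.1 tilt 0.09 F_tray [-0.6 -0.1  0.4] open 0.053 q [-0.5   0.53  1.76  0.    0.86 -0.62]
[506.8 -62.5  91.4 113.7  11.8] tray [-56.57278174   0.71013409] askew 4.809475898742676
```

View pics/t4.png

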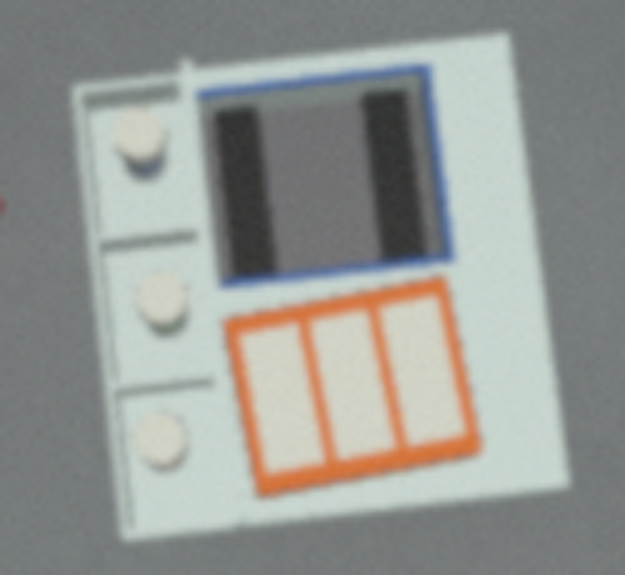

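The view shows the insert at about tray (-57, 1), still 4.8° askew with its far-left corner on the fence. Friction jammed that push. A two-finger push on the near face hits its left end first, so it should square the insert. I'll set that up.

Run:
```python
from h import *
go(-150,2,114,-90)
```

```text
t6.0 tray x -59.2 y -215.4 z 113.4 ang -0.1 tilt 0.02 F_tray [-0.3  0.8  0.2] open 0.053 q [-0.5   0.53  1.76  0.    0.86 -0.62]
to (-150, 2, 114, -90) row [-0.0912 -0.2172 -0.0005] turn 89.9
```

Emit:
servo_tool --rows '[[[-0.03,-0.0,-0.01,10],[-0.07,-0.03,-0.01,20],[-0.0912,-0.07,-0.01,30],[-0.0912,-0.11,-0.01,40],[-0.0912,-0.15,-0.01,50],[-0.0912,-0.19,-0.01,60],[-0.0912,-0.2172,-0.01,70],[-0.0912,-0.2172,-0.01,80],[-0.0912,-0.2172,-0.01,90],[-0.0912,-0.2172,0.02,90],[-0.0912,-0.2172,0.045,90],[-0.0912,-0.2172,0.057,90],[-0.0912,-0.2172,0.057,90],[-0.0912,-0.2172,0.057,90]]]' --hand 0.5

```text
clock: 7.78
ee_pos: [0.4139, -0.0717, 0.0572]
orientation: [0.749, -0.662, 0.0, -0.0]
force: [0.1, -0.2, 0.8]
opening: 0.0661
```

Run:
```python
from h import *
go(-120,2,54,-90)
```

```text
t7.8 tray x -149.9 y 2.9 z 57.2 ang -90.0 tilt 0.04 F_tray [ 0.1 -0.2  0.8] open 0.066 q [-0.2   0.44  2.17  0.    0.54  1.25]
to (-120, 2, 54, -90) row [ 0.0009 -0.0299  0.0032] turn 0.0
```

Emit:
servo_tool --rows '[[[0,-0.015,0.003,0],[0,-0.027,0.003,0],[0,-0.03,0.003,0],[0,-0.033,0.003,0],[0,-0.036,0.003,0],[0,-0.039,0.003,0],[0,-0.042,0.003,0],[0,-0.045,0.003,0],[0,-0.047,0.003,0],[0,-0.047,0.003,0]]]'

```text
clock: 9.02
ee_pos: [0.4606, -0.0661, 0.0537]
orientation: [0.749, -0.662, 0.0, -0.0]
force: [-0.9, -0.0, -0.2]
opening: 0.0658
```

```bash
cat >> h.py <<'E'
def crop(f):
    c=shot('top')
    p=insert_pose(c);print(np.round(p,1),'tray',(T2.T@(np.array(p[:2])-O*1000)).round(1),'askew %.1f'%(p[4]-7))
    v=c['pixels'][115:230,265:390,::-1];cv2.imwrite('pics/'+f,cv2.resize(v,None,fx=5,fy=5,interpolation=cv2.INTER_CUBIC))
E
python3 - <<'E'
from h import *
where();crop('t5.png')
E
```

```text
t9.0 tray x -102.9 y 2.7 z 53.7 ang -90.0 tilt 0.03 F_tray [-0.9  0.1 -0.2] open 0.066 q [-0.17  0.48  2.07  0.    0.58  1.28]
[ 5.614e+02 -1.028e+02  7.700e+00  2.530e+01  5.000e-01] tray [ -7.3 -46. ] askew -6.5
```

View pics/t5.png

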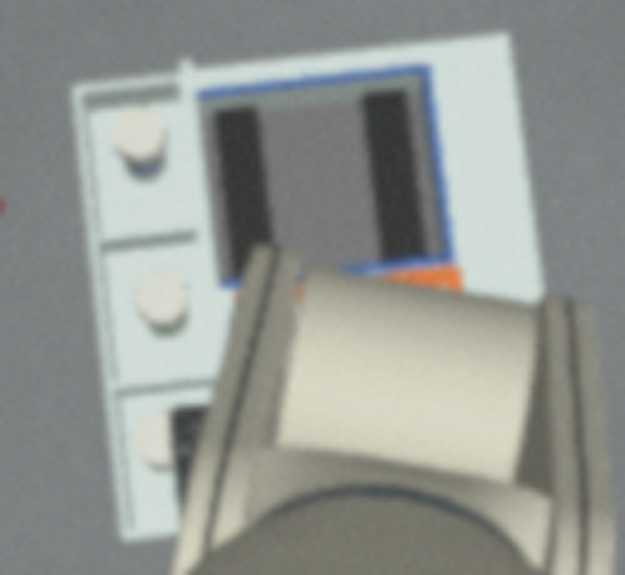

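The top view is mostly blocked by the arm. The visible far edge, (235,293) to (460,267), runs nearly parallel to the blue mouth line. I'll measure with the wrist camera instead.

```bash
cat >> h.py <<'E'
def wray(c,uv):
    K=np.array(c['K']);W=np.array(c['world_to_cam']);R=W[:3,:3]
    a=(uv[0]-K[0,2])/K[0,0];b=(uv[1]-K[1,2])/K[1,1];r=np.hypot(a,b)
    d=np.array([a*np.sinc(r/np.pi),b*np.sinc(r/np.pi),np.cos(r)]);return -R.T@W[:3,3],R.T@d
def wplane(c,uv,z):
    o,d=wray(c,uv);return T2.T@((o+d*(z-o[2])/d[2])[:2]-O)*1000
def wins(c,z=.069,lim=150):
    im=c['pixels'].astype(int);r,g,b=im[...,0],im[...,1],im[...,2]
    m=((r>150)&(r-b>80)&(g>50)&(g-b>15)).astype(np.uint8)
    cs,_=cv2.findContours(m,cv2.RETR_EXTERNAL,cv2.CHAIN_APPROX_NONE);P=[]
    for k in cs:
        if cv2.contourArea(k)<150: continue
        q=np.array([wplane(c,u,z) for u in k[:,0].astype(float)])
        if abs(np.median(q[:,0]))<lim and abs(np.median(q[:,1]))<90: P.append(q)
    P=np.vstack(P).astype(np.float32);print('ins',np.round(np.r_[P.min(0),P.max(0)],1),[np.round(v,1) for v in cv2.minAreaRect(P)])
    bl=((b-r>60)&(b>110)).astype(np.uint8);p=cv2.findNonZero(bl)
    q=np.array([wplane(c,u,.044) for u in p[:,0].astype(float)]);q=q[(abs(q[:,0]-61)<65)&(abs(q[:,1]-2)<75)]
    if len(q)>20:print('mouth',np.round(np.r_[np.percentile(q,2,0),np.percentile(q,98,0)],1),len(q))
E
python3 - <<'E'
from h import *
c=shot('wrist','w2.png');wins(c)
E
```

```text
ins [-91.1 -59.4  -0.7  54.9] [array([-45.9,  -2.2]), array([ 90.3, 114.3]), np.float64(0.0)]
mouth [  6.2 -60.4  40.6  59.6] 1670
```

View pics/w2.png

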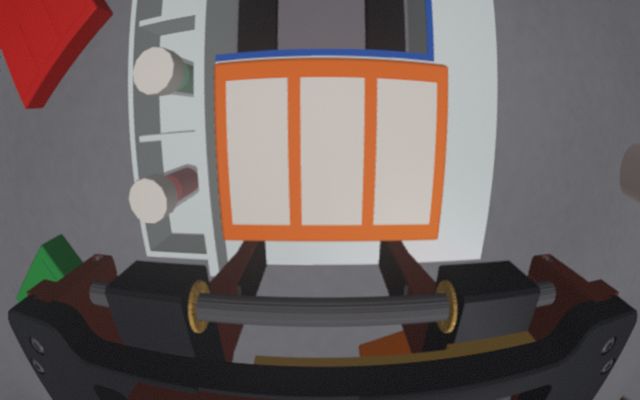

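The insert is now square (0.0°) with its nose at the mouth line, around (330,60). It sits about 2–4 mm off the fence, with its right edge at the mouth's limit. I'll nudge it gently left against the fence, checking force at each step.

Emit:
servo_tool --rows '[[[0,0.015,0,0],[0,0.02,-0.03,0],[0,0.02,-0.06,0],[0.05,0.0,-0.06,-10],[0.1,-0.02,-0.06,-20],[0.127,-0.035,-0.06,-30],[0.127,-0.055,-0.06,-40],[0.127,-0.055,-0.06,-50],[0.127,-0.055,-0.06,-60],[0.127,-0.055,-0.06,-70],[0.127,-0.055,-0.06,-80],[0.127,-0.055,-0.06,-90],[0.127,-0.055,-0.06,-90]]]' --hand 0.2

```text
clock: 10.75
ee_pos: [0.5294, -0.1853, 0.1135]
orientation: [0.998, 0.06, -0.0, -0.0]
force: [-0.4, -0.6, -0.0]
opening: 0.0527
```

Run:
```python
from h import *
wins(shot('wrist'));go(-46,-75,54,0)
```

```text
ins [-91.5 -59.8  -0.8  34.9] [array([-46.1, -12.5]), array([90.6, 94.6]), np.float64(0.2)]
mouth [  6.5 -60.3 112.6  54.2] 1627
t10.8 tray x -48.9 y -124.0 z 113.6 ang -0.2 tilt 0.03 F_tray [ 0.1 -0.4  0.5] open 0.053 q [-0.36  0.48  1.84 -0.    0.82 -0.48]
to (-46, -75, 54, 0) row [ 0.0028 -0.049   0.0596] turn -0.2
```

Emit:
servo_tool --rows '[[[0.0028,-0.03,0.02,-0.2],[0.0028,-0.03,0.045,-0.2],[0.0028,-0.03,0.0596,-0.2],[0.0028,-0.035,0.0596,-0.2],[0.0028,-0.042,0.0596,-0.2],[0.0028,-0.047,0.0596,-0.2],[0.0028,-0.051,0.0596,-0.2],[0.0028,-0.053,0.0596,-0.2],[0.0028,-0.055,0.0596,-0.2],[0.0028,-0.0565,0.0596,-0.2],[0.0028,-0.0565,0.0596,-0.2]]]'

```text
clock: 12.18
ee_pos: [0.5267, -0.1291, 0.0543]
orientation: [0.998, 0.063, 0.0, 0.0]
force: [0.2, -3.4, 2.6]
opening: 0.0529
```

Run:
```python
from h import *
where()
```

```text
t12.2 tray x -45.0 y -67.9 z 54.3 ang 0.2 tilt 0.06 F_tray [-0.2 -3.4  2.6] open 0.053 q [-0.26  0.56  1.91 -0.    0.68 -0.39]
```

Emit:
servo_tool --rows '[[[0,-0.001,0,0],[0,-0.0015,0,0],[0,-0.0015,0,0]]]'

```text
clock: 12.55
ee_pos: [0.5261, -0.1274, 0.0541]
orientation: [0.998, 0.063, 0.0, 0.0]
force: [1.4, -3.5, 1.9]
opening: 0.0529
```

Run:
```python
from h import *
where();wins(shot('wrist'))
```

```text
t12.6 tray x -45.3 y -66.1 z 54.1 ang 0.2 tilt 0.01 F_tray [ 0.9 -3.6  1.9] open 0.053 q [-0.26  0.56  1.91  0.    0.68 -0.39]
ins [-91.7 -54.6  -1.   60.1] [array([-46.2,   2.7]), array([ 90.6, 114.4]), np.float64(0.2)]
mouth [  7.3 -60.7 112.8  59.3] 2343
```

Emit:
servo_tool --rows '[[[0,-0.001,0,0],[0,-0.001,0,0]]]'

```text
clock: 12.85
ee_pos: [0.5258, -0.1264, 0.054]
orientation: [0.998, 0.063, -0.0, -0.0]
force: [0.1, -1.8, 1.7]
opening: 0.0526
```

Emit:
servo_tool --rows '[[[0,-0.001,0,0],[0,-0.001,0,0]]]'

```text
clock: 13.1
ee_pos: [0.5257, -0.1254, 0.054]
orientation: [0.998, 0.063, -0.0, -0.0]
force: [0.4, -3.3, 2.4]
opening: 0.0525
```

Run:
```python
from h import *
where();wins(shot('wrist'))
```

```text
t13.1 tray x -45.5 y -64.1 z 54.0 ang 0.2 tilt 0.01 F_tray [-0.  -3.3  2.4] open 0.053 q [-0.26  0.56  1.91  0.    0.68 -0.38]
ins [-91.9 -52.5  -1.2  62. ] [array([-46.4,   4.8]), array([ 90.6, 114.3]), np.float64(0.2)]
mouth [  7.1 -60.7 112.8  59.5] 2402
```

Emit:
servo_tool --rows '[[[0,-0.001,0,0],[0,-0.001,0,0]]]'

```text
clock: 13.4
ee_pos: [0.5256, -0.1254, 0.054]
orientation: [0.998, 0.063, 0.0, 0.001]
force: [0.5, -9.0, 0.7]
opening: 0.0526
```

Contact with the fence is clear: the force rose to 9 N and motion stopped. Now back behind the insert for the main push.

Emit:
servo_tool --rows '[[[0,0.01,0,0],[0,0.025,0,0],[0,0.025,-0.03,0],[0,0.025,-0.06,0],[-0.04,0.02,-0.06,10],[-0.085,0.0,-0.06,20],[-0.085,-0.03,-0.06,30],[-0.085,-0.066,-0.06,40],[-0.085,-0.066,-0.06,50],[-0.085,-0.066,-0.06,60],[-0.085,-0.066,-0.06,70],[-0.085,-0.066,-0.06,80],[-0.085,-0.066,-0.06,90],[-0.085,-0.066,-0.06,90]]]' --hand 0.5

```text
clock: 15.15
ee_pos: [0.433, -0.0701, 0.114]
orientation: [0.751, -0.661, -0.0, 0.0]
force: [-0.2, 1.0, 0.2]
opening: 0.0655
```

Run:
```python
from h import *
wins(shot('wrist'));go(-110,3,54,-90)
```

```text
ins [-91.9 -52.6  -1.3  62.1] [array([-46.6,   4.7]), array([ 90.6, 114.4]), np.float64(0.2)]
mouth [  6.5 -60.4  37.1  59.9] 860
t15.2 tray x -130.7 y 2.2 z 114.0 ang -89.6 tilt 0.02 F_tray [ 0.2 -0.2  0.6] open 0.066 q [-0.19  0.33  2.11  0.    0.7   1.25]
to (-110, 3, 54, -90) row [-0.0006 -0.0207  0.06  ] turn 0.4
```

Emit:
servo_tool --rows '[[[-0.0006,0,0.03,0.4],[-0.0006,0,0.055,0.4],[-0.0006,-0.01,0.061,0.4],[-0.0006,-0.02,0.061,0.4],[-0.0006,-0.026,0.061,0.4],[-0.0006,-0.03,0.061,0.4],[-0.0006,-0.034,0.061,0.4],[-0.0006,-0.038,0.061,0.4],[-0.0006,-0.042,0.061,0.4],[-0.0006,-0.046,0.061,0.4],[-0.0006,-0.05,0.061,0.4],[-0.0006,-0.054,0.061,0.4],[-0.0006,-0.058,0.061,0.4],[-0.0006,-0.062,0.061,0.4],[-0.0006,-0.066,0.061,0.4],[-0.0006,-0.07,0.061,0.4],[-0.0006,-0.07,0.061,0.4]]]'

```text
clock: 17.32
ee_pos: [0.5033, -0.0603, 0.0531]
orientation: [0.748, -0.664, 0.001, -0.0]
force: [-0.7, -0.4, 0.2]
opening: 0.0661
```

Run:
```python
from h import *
where();wins(shot('wrist'))
```

```text
t17.3 tray x -59.7 y 3.3 z 53.1 ang -90.2 tilt 0.09 F_tray [-0.8 -0.3  0.2] open 0.066 q [-0.14  0.52  1.98  0.    0.63  1.31]
ins [-47.9 -52.6  42.3  61.4] [array([-2.8,  4.4]), array([114. ,  90.1]), np.float64(89.9)]
mouth [ 48.9 -60.6  86.6 -57.1] 363
```

Straight and low force. I'll carry on through the tip-in.

Emit:
servo_tool --rows '[[[0,-0.004,0,0],[0,-0.008,0,0],[0,-0.012,0,0],[0,-0.015,0,0],[0,-0.018,0,0],[0,-0.021,0,0],[0,-0.024,0,0],[0,-0.027,0,0],[0,-0.03,0,0],[0,-0.033,0,0],[0,-0.036,0,0],[0,-0.036,0,0]]]'

```text
clock: 18.88
ee_pos: [0.5388, -0.056, 0.0531]
orientation: [0.748, -0.664, 0.0, -0.0]
force: [-0.2, -0.3, 0.5]
opening: 0.0659
```

Run:
```python
from h import *
where();wins(shot('wrist','w3.png'))
```

```text
t18.9 tray x -24.0 y 3.2 z 53.1 ang -90.2 tilt 0.06 F_tray [-0.2 -0.2  0.5] open 0.066 q [-0.13  0.56  1.91  0.    0.67  1.33]
ins [ -9.3 -54.3  76.9  63.2] [array([33.9,  4.4]), array([117.4,  86.1]), np.float64(89.9)]
mouth [ 47.2 -60.5 112.5  59.6] 1809
```

View pics/w3.png

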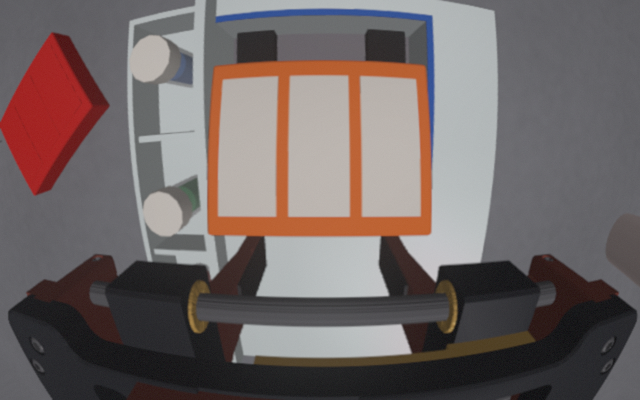

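The insert has nosed into the recess: its far edge at row 65 lies over the rails, and it is straight and inside the mouth. Now the last stretch to the far wall.

Emit:
servo_tool --rows '[[[0,-0.003,0,0],[0,-0.006,0,0],[0,-0.009,0,0],[0,-0.012,0,0],[0,-0.015,0,0],[0,-0.018,0,0],[0,-0.021,0,0],[0,-0.023,0,0],[0,-0.023,0,0]]]'

```text
clock: 20.05
ee_pos: [0.5613, -0.0533, 0.0531]
orientation: [0.748, -0.664, 0.0, -0.0]
force: [-0.8, 0.7, -0.3]
opening: 0.0655
```

Run:
```python
from h import *
where();wins(shot('wrist'))
```

```text
t20.1 tray x -1.3 y 3.2 z 53.1 ang -90.2 tilt 0.03 F_tray [-0.7  0.8 -0.3] open 0.065 q [-0.12  0.58  1.86  0.    0.7   1.34]
ins [ 13.1 -52.4  98.6  60.9] [array([55.9,  4.2]), array([113.3,  85.5]), np.float64(89.9)]
mouth [ 54.7 -60.5 112.5  59.8] 1781
```

Emit:
servo_tool --rows '[[[0,-0.002,0,0],[0,-0.004,0,0],[0,-0.005,0,0],[0,-0.005,0,0]]]'

```text
clock: 20.6
ee_pos: [0.5663, -0.0527, 0.0532]
orientation: [0.748, -0.664, 0.0, -0.0]
force: [-0.7, 0.1, -0.3]
opening: 0.0657
```

Run:
```python
from h import *
where();wins(shot('wrist'))
```

```text
t20.6 tray x 3.8 y 3.1 z 53.2 ang -90.2 tilt 0.04 F_tray [-0.7  0.2 -0.3] open 0.066 q [-0.11  0.59  1.85  0.    0.71  1.34]
ins [ 20.5 -47.2 101.5  55.4] [array([61. ,  4.1]), array([102.5,  80.9]), np.float64(89.9)]
mouth [  5.8 -60.5 112.4  59.4] 3215
```

The apparent size shrank from 113 to 102 mm and the mouth's near line is visible again, so it has dropped in. I'll retreat and look.

Emit:
servo_tool --rows '[[[0,0.01,0,0],[0,0.02,-0.02,0],[0,0.03,-0.05,0],[0,0.03,-0.07,0],[0,0.03,-0.07,0]]]' --hand -1

```text
clock: 21.28
ee_pos: [0.5366, -0.0565, 0.1244]
orientation: [0.748, -0.664, 0.001, -0.001]
force: [-0.1, -0.3, 0.1]
opening: 0.019
```

Run:
```python
from h import *
where();c=shot('wrist','w4.png');wins(c,.052);wins(c,.069)
go(61,48,62,-90);go(61,-42,62,-90)
```

```text
t21.3 tray x -26.2 y 3.1 z 124.4 ang -90.2 tilt 0.17 F_tray [-0.1 -0.3  0.1] open 0.019 q [-0.13  0.44  1.89  0.    0.81  1.32]
ins [ 13.3 -53.2 104.4  61.6] [array([58.8,  4.3]), array([114.7,  90.8]), np.float64(89.9)]
mouth [  6.2 -60.3 112.4  59. ] 1842
ins [ 15.7 -49.2 100.1  57.4] [array([57.9,  4.1]), array([106.4,  84.2]), np.float64(89.9)]
mouth [  6.2 -60.3 112.4  59. ] 1842
t21.3 tray x -26.8 y 3.2 z 123.3 ang -90.2 tilt 0.06 F_tray [-0.7 -0.5 -0.1] open 0.015 q [-0.13  0.44  1.89  0.    0.81  1.32]
to (61, 48, 62, -90) row [-0.0451 -0.0876  0.0614] turn -0.2
t21.3 tray x -26.8 y 3.2 z 123.3 ang -90.2 tilt 0.06 F_tray [-0.7 -0.5 -0.1] open 0.015 q [-0.13  0.44  1.89  0.    0.81  1.32]
to (61, -42, 62, -90) row [ 0.0449 -0.0879  0.0615] turn -0.2
```

View pics/w4.png

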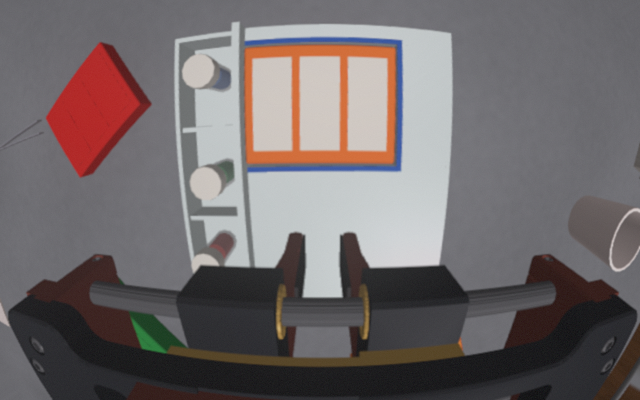

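The cassette has dropped in: its outline (247–400, 45–168) is inside the blue mouth, and it measures 114.7×90.8 mm at z=52 mm as expected. Now I press the left end with the fingers shut.

Emit:
servo_tool --rows '[[[-0.02,-0.04,0,-0.2],[-0.042,-0.087,0,-0.2],[-0.042,-0.087,0.02,-0.2],[-0.042,-0.087,0.045,-0.2],[-0.042,-0.087,0.06,-0.2],[-0.042,-0.087,0.065,-0.2],[-0.042,-0.087,0.067,-0.2],[-0.042,-0.087,0.067,-0.2]]]'

```text
clock: 22.32
ee_pos: [0.6179, -0.0044, 0.0566]
orientation: [0.749, -0.662, 0.0, -0.0]
force: [-0.2, -0.2, -0.4]
opening: 0.0006
```

Run:
```python
from h import *
where()
```

```text
t22.3 tray x 60.8 y 44.9 z 56.6 ang -90.0 tilt 0.06 F_tray [-0.2 -0.2 -0.4] open 0.001 q [-0.03  0.63  1.73  0.    0.78  1.42]
```

Emit:
servo_tool --rows '[[[0,0,0.002,0],[0,0,0.004,0],[0,0,0.005,0],[0,0,0.0055,0],[0,0,0.0055,0]]]'

```text
clock: 22.95
ee_pos: [0.6178, -0.0039, 0.0513]
orientation: [0.749, -0.662, 0.0, -0.0]
force: [-1.2, 1.8, 4.6]
opening: 0.0003
```

Emit:
servo_tool --rows '[[[0,0,0.0005,0],[0,0,0.001,0],[0,0,0.0015,0],[0,0,0.002,0],[0,0,0.002,0]]]'

```text
clock: 23.58
ee_pos: [0.6178, -0.0036, 0.0498]
orientation: [0.749, -0.662, 0.0, -0.001]
force: [-1.7, 3.5, 10.4]
opening: 0.0005
```

Emit:
servo_tool --rows '[[[0,0,0.0005,0],[0,0,0.001,0],[0,0,0.0015,0],[0,0,0.002,0],[0,0,0.0025,0],[0,0,0.0025,0]]]'

```text
clock: 24.32
ee_pos: [0.618, -0.0035, 0.0475]
orientation: [0.749, -0.662, 0.0, -0.001]
force: [-3.7, 4.3, 10.8]
opening: 0.0002
```

Emit:
servo_tool --rows '[[[0,0,0.0005,0],[0,0,0.001,0],[0,0,0.0015,0],[0,0,0.002,0],[0,0,0.0025,0],[0,0,0.0025,0]]]'

```text
clock: 25.08
ee_pos: [0.6182, -0.0034, 0.0454]
orientation: [0.749, -0.662, 0.0, -0.001]
force: [-5.2, 5.2, 14.8]
opening: 0.0007
```

Emit:
servo_tool --rows '[[[0,0,0.0005,0],[0,0,0.001,0],[0,0,0.0015,0],[0,0,0.0015,0]]]'

```text
clock: 25.58
ee_pos: [0.6183, -0.0039, 0.0449]
orientation: [0.749, -0.662, 0.001, -0.001]
force: [-6.4, 2.6, 24.4]
opening: 0.0006
```

Emit:
servo_tool --rows '[[[0,0,0.0005,0],[0,0,0.001,0],[0,0,0.001,0]]]'

```text
clock: 25.95
ee_pos: [0.6184, -0.0043, 0.0445]
orientation: [0.749, -0.662, 0.001, -0.001]
force: [-10.4, -0.1, 28.7]
opening: 0.0006
```

Left is near its stop (29 N at z 44.5). Lift and press the right end.

Emit:
servo_tool --rows '[[[0,0,-0.01,0],[0,0,-0.025,0],[0.05,0,-0.025,0],[0.086,0,-0.025,0],[0.086,0,-0.02,0],[0.086,0,-0.015,0],[0.086,0,-0.015,0]]]'

```text
clock: 26.82
ee_pos: [0.6273, -0.0884, 0.0553]
orientation: [0.75, -0.662, -0.001, 0.0]
force: [-0.2, 0.6, -0.4]
opening: 0.0003
```

Run:
```python
from h import *
where()
```

```text
t26.8 tray x 59.9 y -39.7 z 55.3 ang -89.9 tilt 0.10 F_tray [-0.2  0.6 -0.4] open 0.000 q [-0.16  0.65  1.69  0.    0.8   1.29]
```

Emit:
servo_tool --rows '[[[0,0,0.001,0],[0,0,0.002,0],[0,0,0.003,0],[0,0,0.004,0],[0,0,0.0045,0],[0,0,0.005,0],[0,0,0.005,0]]]'

```text
clock: 27.7
ee_pos: [0.628, -0.0896, 0.0511]
orientation: [0.749, -0.662, -0.0, 0.0]
force: [-0.5, 0.6, -0.4]
opening: 0.0001
```

Emit:
servo_tool --rows '[[[0,0,0.0005,0],[0,0,0.001,0],[0,0,0.0015,0],[0,0,0.002,0],[0,0,0.0025,0],[0,0,0.003,0],[0,0,0.003,0]]]'

```text
clock: 28.58
ee_pos: [0.6282, -0.0897, 0.0483]
orientation: [0.749, -0.662, 0.0, -0.0]
force: [-1.7, -0.8, 3.8]
opening: 0.0004
```

Emit:
servo_tool --rows '[[[0,0,0.0005,0],[0,0,0.001,0],[0,0,0.0015,0],[0,0,0.002,0],[0,0,0.002,0]]]'

```text
clock: 29.2
ee_pos: [0.6283, -0.0897, 0.0461]
orientation: [0.749, -0.662, 0.0, -0.0]
force: [-1.0, -3.7, 5.0]
opening: 0.0007
```

Emit:
servo_tool --rows '[[[0,0,0.0005,0],[0,0,0.001,0],[0,0,0.0015,0],[0,0,0.0015,0]]]'

```text
clock: 29.7
ee_pos: [0.6283, -0.0897, 0.0447]
orientation: [0.749, -0.662, 0.0, -0.0]
force: [0.6, -3.9, 4.8]
opening: 0.0005
```

Emit:
servo_tool --rows '[[[0,0,0.0005,0],[0,0,0.001,0],[0,0,0.001,0]]]'

```text
clock: 30.08
ee_pos: [0.6284, -0.0897, 0.0443]
orientation: [0.749, -0.662, 0.0, -0.0]
force: [-2.1, -3.3, 10.4]
opening: 0.0005
```

Emit:
servo_tool --rows '[[[0,0,0.0005,0],[0,0,0.001,0],[0,0,0.0015,0],[0,0,0.0015,0]]]'

```text
clock: 30.58
ee_pos: [0.6285, -0.0898, 0.0442]
orientation: [0.749, -0.662, 0.0, -0.0]
force: [-5.4, -4.3, 21.7]
opening: 0.0008
```

Right stops dead at 44.2 mm. Now I recheck the left end.

Emit:
servo_tool --rows '[[[0,0,-0.01,0],[0,0,-0.02,0],[-0.05,0,-0.02,0],[-0.086,0,-0.02,0],[-0.086,0,-0.01,0],[-0.086,0,-0.005,0],[-0.086,0,-0.004,0],[-0.086,0,-0.004,0]]]'

```text
clock: 31.58
ee_pos: [0.6176, -0.0051, 0.0459]
orientation: [0.749, -0.663, -0.0, 0.0]
force: [-0.2, -0.1, -0.9]
opening: 0.0009
```

Run:
```python
from h import *
where()
```

```text
t31.6 tray x 60.4 y 44.1 z 45.9 ang -90.0 tilt 0.02 F_tray [-0.2 -0.1 -0.9] open 0.001 q [-0.03  0.65  1.73 -0.    0.76  1.42]
```

Emit:
servo_tool --rows '[[[0,0,0.0005,0],[0,0,0.001,0],[0,0,0.0015,0],[0,0,0.002,0],[0,0,0.002,0]]]'

```text
clock: 32.2
ee_pos: [0.6176, -0.0042, 0.0444]
orientation: [0.749, -0.662, 0.0, -0.0]
force: [-1.0, 0.2, 3.6]
opening: 0.0006
```

Emit:
servo_tool --rows '[[[0,0,0.0005,0],[0,0,0.001,0],[0,0,0.0015,0],[0,0,0.0015,0]]]'

```text
clock: 32.7
ee_pos: [0.6177, -0.0042, 0.0442]
orientation: [0.749, -0.662, 0.0, -0.0]
force: [-4.9, -0.1, 16.1]
opening: 0.0001
```

Left also stops dead at 44.2 mm. I'll lift clear and check.

Emit:
servo_tool --rows '[[[0,0,-0.02,0],[0,0,-0.06,0],[0.02,0.05,-0.08,0],[0.043,0.11,-0.08,0],[0.043,0.17,-0.08,0],[0.043,0.17,-0.08,0],[0.043,0.17,-0.08,0]]]'

```text
clock: 33.58
ee_pos: [0.4556, -0.0679, 0.1235]
orientation: [0.749, -0.663, 0.001, -0.001]
force: [1.3, -0.2, -1.2]
opening: 0.0006
```

Run:
```python
from h import *
where();c=shot('wrist');wins(c,.044)
s=shot('side')
v=lambda c,y0,y1,x0,x1:cv2.resize(c['pixels'][y0:y1,x0:x1,::-1],(390,390),interpolation=cv2.INTER_CUBIC)
w=cv2.resize(c['pixels'][0:240,120:480,::-1],(390,260))
a=v(s,140,260,250,370);a=a
o=np.zeros((390,790,3),np.uint8);o[:,:390]=a;o[:260,400:]=w;cv2.imwrite('pics/f.png',o)
```

```text
t33.6 tray x -108.0 y 1.5 z 123.5 ang -90.0 tilt 0.16 F_tray [ 1.3 -0.4 -1.2] open 0.001 q [-0.17  0.34  2.06  0.    0.74  1.27]
ins [ 13.3 -54.5  65.9  60.4] [array([39.6,  3. ]), array([ 52.6, 114.9]), np.float64(0.0)]
mouth [  6.2 -60.3  63.1  59.1] 907
```

View pics/f.png

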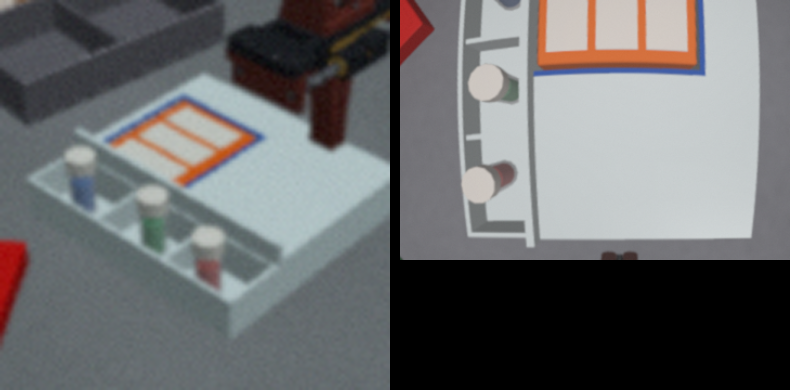

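The side view shows the lid level with the deck and the vials in place. From the low wrist angle a darker orange strip shows at the near edge (crop row 63). I'll probe the near and far edges of the lid by light touch to rule out pitch.

Emit:
servo_tool --rows '[[[0,-0.06,0,0],[0,-0.12,0,0],[0,-0.138,0,0],[0,-0.138,0.03,0],[0,-0.138,0.06,0],[0,-0.138,0.07,0],[0,-0.138,0.075,0],[0,-0.138,0.076,0],[0,-0.138,0.077,0],[0,-0.138,0.078,0],[0,-0.138,0.0785,0],[0,-0.138,0.0785,0]]]'

```text
clock: 35.17
ee_pos: [0.5912, -0.0509, 0.0444]
orientation: [0.749, -0.662, 0.0, -0.0]
force: [0.7, -0.5, 2.4]
opening: 0.0004
```

Run:
```python
from h import *
where()
```

```text
t35.2 tray x 28.7 y 2.0 z 44.4 ang -90.0 tilt 0.03 F_tray [ 0.6 -0.6  2.4] open 0.000 q [-0.11  0.63  1.79  0.    0.72  1.34]
```

Near edge touches at 44.4 mm with only 2.4 N. Now the far edge.

Emit:
servo_tool --rows '[[[0,0,-0.01,0],[0,0,-0.02,0],[0,-0.04,-0.02,0],[0,-0.065,-0.02,0],[0,-0.065,-0.01,0],[0,-0.065,-0.004,0],[0,-0.065,-0.002,0],[0,-0.065,-0.001,0],[0,-0.065,0,0],[0,-0.065,0,0]]]'

```text
clock: 36.42
ee_pos: [0.6553, -0.0429, 0.0444]
orientation: [0.749, -0.662, -0.0, 0.0]
force: [-1.6, 0.4, 1.5]
opening: 0.0005
```

Run:
```python
from h import *
where()
```

```text
t36.4 tray x 93.3 y 2.0 z 44.4 ang -90.0 tilt 0.02 F_tray [-1.6  0.6  1.5] open 0.001 q [-0.08  0.69  1.64 -0.    0.81  1.36]
```

The lid touches at 44.2–44.4 mm at all four probe points, so it is level and flush. I'll retreat upward and hand in.

Emit:
servo_tool --rows '[[[0,0,-0.02,0],[0,0,-0.06,0],[0,0,-0.12,0],[0,0.06,-0.15,0],[0,0.12,-0.15,0],[0,0.12,-0.15,0],[0,0.12,-0.15,0]]]'

```text
clock: 37.3
ee_pos: [0.5377, -0.0577, 0.1957]
orientation: [0.749, -0.663, 0.001, -0.001]
force: [0.0, -0.2, 1.1]
opening: 0.0003
```

Run:
```python
from h import *
where();wins(shot('wrist'),.044)
bot.sign_off()
```

```text
t37.3 tray x -25.3 y 1.7 z 195.7 ang -90.0 tilt 0.19 F_tray [-0.  -0.2  1.1] open 0.000 q [-0.13  0.33  1.84  0.    0.96  1.32]
ins [ 14.1 -54.7 104.9  60.5] [array([59.4,  3. ]), array([ 90.8, 115.2]), np.float64(0.2)]
mouth [  6.1 -60.3 112.   59.9] 1125
the job is handed in; nothing more can be done
```

The orange cassette is in the recess with its lid flush with the tray, and I handed the job in at 37.3 s of the 72 s allowed. I squared it with a push on its near face, nudged it left to the fence, slid it along until it dropped in, then pressed the left end, the right end and the left again.

- **Flush:** with the fingers shut, the lid reads 44.2 mm at the left and right ends and 44.4 mm near the near and far edges. The deck is 44 mm. Both ends stopped dead when pressed.
- **Position:** the last wrist image shows the cassette 0.2° from square and inside the blue mouth.
- **Vials, cup and tweezers:** the arm never touched them on purpose. The vials looked in place in the last side view; I did not re-measure the cup or tweezers.
- **What went wrong:** my first push towards the fence jammed the cassette's corner. The force reached about 50 N before I backed off, because I sent three pushes without checking between them. That is under the 60 N crack limit, but not as gentle as you asked. The pressing peaked at about 30 N.
- **What disagreed:** the wrist image puts the cassette about 2 mm nearer the robot than lying against the far wall should give. That is within what I'd expect from the calibration and the blue outline's width.

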